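Index the supply carousel to the wood filler

ROBOT

A 7-joint arm with a two-finger parallel gripper is mounted at the origin on a cart in front of the work surface, level with it; the furniture and walls round the work are solid. World frame = base frame: x ahead of the robot, y to its left, z up, the work surface at z = 0. Lengths are in mm, angles in rad, forces in N, time in s.
With the tool pointing down it reaches from about 400 to 875 mm from the base axis. Payload 4.4 kg.
Tool frame: the origin (TCP) lies midway between the tips of the shut fingers; the grasp point (between the pads) lies 19 mm behind it; z points along the fingers, y is the line along which they close (so a half turn about z gives the same grasp; the last joint's range is limited). The gripper opens to 85 mm and grips with 20 to 120 N. Pads are 22 mm wide; open, the fingers measure 114 mm over their backs; the gripper's body (76 mm by 85 mm) begins 54 mm behind the grasp point. The pads swing forward as they close: fully open they stand 13 mm farther back than shut.
Start: joints at [1.069, 0.628, 0.038, 1.517, -0.027, 0.996, -0.02], TCP at [274.416, -589.248, 231.313] pointing down, gripper open.
Joint ranges: [-3.06, 3.06], [-0.37, 2.12], [-1.25, 1.32], [0.18, 2.47], [-1.1, 4.24], [0.23, 1.98], [-2.94, 2.94]. Speed limits (rad/s): [2.57, 2.57, 3.14, 3.14, 3.14, 3.14, 3.14].

INTERFACE

Orientations are given as [roll, pitch, yaw] about the fixed x, y, z axes, in that order (R = Rz(yaw) Ry(pitch) Rx(roll)).
In Python, from cell import ctrl gives the robot as it stands.
- The arm moves only by the shell command python3 -m handwheel 'ROWS'. ROWS is JSON, a list of rows, each a list of 3 entries, a list of its own where there are three numbers: the turn, a rotation vector about the tool's x, y, z in degrees, then the shift along the tool's x, y, z in m, then the closure, from 0 (fully open) to 1 (shut). A call has 1 to 5 rows; each row shifts and turns the commanded pose from where the row before left it, along the tool's axes as they then stand; what a row does not reach is not made up. A row lasts 1/12 s, in which the tool goes at most 41.7 mm and 7.16 degrees, less where a joint would pass 70% of its speed; a pose out of reach is approached as far as the arm can. A call is refused whole if a number of a shift passes 0.0417 or a number of a turn 7.16, either way. A call with a gripper value outside its range is refused whole. The fingers move at their own pace and stop on an object; the grip force is fixed at half the most. Time passes only in rows, so rows that do not move let the fingers close. It gives the time, the measured TCP pose, the force, the opening and the grip force at its end, in the units of the state.
- ctrl.read_state(): the state, without advancing time (a new reading comes with each control period).
- ctrl.get_image(name): name is "side" or "top" or "wrist"; returns a dict with "pixels" (480x640x3 uint8, red, green, blue), "fx", "fy", "cx", "cy" (pixels), "pose" (4x4, takes a point from camera to world coordinates); the wrist camera has in their place "T_tool_cam" (4x4, takes a point from camera to tool coordinates, whose origin is the TCP and whose axes are the flange's). Camera axes: x right, y up, looking along -z (the intrinsics and any distortion apply to the point x, -y, -z); pixel columns grow to the right and rows downward; lengths in mm; the calibration is good to about 2 mm. A picture is of the moment at which its call begins: read the wrist's pose just before it. There is no depth.
- ctrl.finish_job(): hands the job in; it is judged then, once.
The state is a dict: "clock": time; "qpos": joint angles; "qd": joint speeds; "tau": joint torques, N m; "eef_pos": TCP position; "tool_rot": TCP orientation; "force": force on the tool from outside, world axes, zero at the start; "torque": the same for the moment, N m; "width": finger opening in mm; "gripper_force": force on a finger pad.
Only numpy, scipy, OpenCV 4.12 (cv2) and the standard library are available. Lean on these libraries where they do the work, as an engineer would, in place of code of your own. Each camera call takes 0.05 s, during which the arm holds its last target. There are 200 camera calls.

TASK

Take the black handle post of the round supply carousel and turn the table one click (60 degrees), to whichever side is right, so that the tin with the amber label (wood filler) that stands on it comes round to the red pointer. Leave the table settled in that click stop with both tins and the glue bottle still standing upright in their rings, and let go of the handle.

Things in the scene. Friction and masses are not known exactly. Their poses are not given: they have to be found in the camera images.
- carousel: Fixed grey base; origin on the bench top on the vertical axis of the turning plywood table (256 mm across, top 34 mm above the bench). The table clicks into a stop every 60 degrees, turns both ways up to 130 degrees from its start and starts in a stop. Three rings 14 mm high hold the containers, 85 mm from the axis, 60 degrees apart. Passing between stops takes 3 to 5 N at the handle.
- pointer_place (a point): Fixed point 34 mm above the bench, 85 mm from the axis, in front of the red pointer: where the underside of the filler tin must end; the other tin is there at the start. The pointer lies 45 to 75 mm further out on a dark block 42 mm high. Its x axis points to the table's axis. Let go within 20 degrees of a stop, the table swings into it by itself (to within 3 degrees).
- handle (a point): Grip point of the upright round black handle post on the turning table, 105 mm from the axis, across from the pointer at the start. Post 21 mm in diameter with a 38 mm foot 6 mm high, from 34 to 104 mm above the bench; this point is on its centre line, 82 mm above the bench. Pinch it from above or push it sideways. No container is within 120 mm. Its axes turn with the table.
- filler_tin: The tin to bring to the pointer: white lid, amber-orange label with a dark brown band; 71 mm in diameter, 74 mm high, loose in its ring (2 mm of play). Origin at the centre of its underside, z up. At the start it is one click to the left or to the right of the pointer.
- wax_tin: The other tin, same size and lid, but a dark green-black label; loose in the ring that is at the pointer at the start. Origin at the centre of its underside, z up.
- glue_bottle: Cream glue bottle with a green label and a red nozzle, 60 mm in diameter, 162 mm high, loose in the ring (7 mm of play) on the other side of the pointer from the filler tin. Origin at the centre of its underside, z up.
Not all that is in view belongs to the job. Leave any yellow look-alike of the wax_tin alone.

How it is judged (in metres and radians):
At the end, for the whole second after the job is handed in: The amber-labelled filler tin is at the red pointer (within 15 mm of that place along and across), the other tin is one click and the glue bottle two clicks round from it (within 20 mm), all three stand upright (within 0.15 rad) on the table in their rings, and nothing moves (x of filler_tin in the frame of carousel between -0.1 and -0.07 m and y of filler_tin in the frame of carousel between -0.015 and 0.015 m and x of wax_tin in the frame of carousel between -0.062 and -0.022 m and x of glue_bottle in the frame of carousel between 0.022 and 0.062 m and (y of wax_tin in the frame of carousel between 0.054 and 0.094 m or y of wax_tin in the frame of carousel between -0.094 and -0.054 m) and (y of glue_bottle in the frame of carousel between 0.054 and 0.094 m or y of glue_bottle in the frame of carousel between -0.094 and -0.054 m) and angle between each of filler_tin, wax_tin, glue_bottle's own z axis and vertical below 0.15 rad and z of filler_tin in the frame of carousel between 0.028 and 0.042 m and z of wax_tin in the frame of carousel between 0.028 and 0.042 m and z of glue_bottle in the frame of carousel between 0.028 and 0.042 m and linear speed of each of filler_tin, wax_tin, glue_bottle below 0.02 m/s); the robot touches nothing.
It fails at once if a container is tipped over or lifted out of its ring (angle between any of filler_tin, wax_tin, glue_bottle's own z axis and vertical above 0.5 rad or z of any of filler_tin, wax_tin, glue_bottle in the frame of carousel above 0.06 m).
It also fails if it takes over 35 s, if anything falls off the work surface, if the arm or the gripper's body presses on something with over 40 N, if the wrist force passes 120 N, or if a joint passes its speed limit or range.

## Working session

There is one attempt and no reset: what is moved stays moved. The work goes in short steps, Python scripts to look and compute and a shell command to move; the robot and the scene stay as the last step left them, time stands still between calls to the robot, and variables do not carry over. Pictures are saved under pics/ and viewed, at most 10 in all, crops included, and the job is handed in when it is done.

```bash
mkdir -p pics
cat > h.py <<'E'
import numpy as np,cv2
from cell import ctrl
def grab(n,f):
    d=ctrl.get_image(n); cv2.imwrite('pics/'+f,d['pixels'][:,:,::-1]); return d
def ray(d,u,v,z):
    P=np.array(d['pose']); r=P[:3,:3]@np.array([(u-d['cx'])/d['fx'],-(v-d['cy'])/d['fy'],-1]); o=P[:3,3]
    return o+r*(z-o[2])/r[2]
E
python3 - <<'E'
from h import *
a=grab('top','top1.png');b=grab('side','side1.png')
print({k:v for k,v in a.items() if k!='pixels'});print(b['pose']); print(ctrl.read_state())
E
```

```text
{'fx': 459.9782459623287, 'fy': 459.9782459623287, 'cx': 319.00984568310867, 'cy': 244.00163985344682, 'pose': array([[-1.29459275e-02,  9.90176781e-01, -1.39220490e-01,
         3.75238720e+02],
       [-9.99663095e-01, -1.59491091e-02, -2.04773853e-02,
        -1.43818141e+02],
       [-2.24966743e-02,  1.38908487e-01,  9.90049661e-01,
         9.18275854e+02],
       [ 0.00000000e+00,  0.00000000e+00,  0.00000000e+00,
         1.00000000e+00]])}
[[-9.70215408e-01  1.29247493e-01 -2.04883254e-01  2.49133789e+02]
 [-2.42196377e-01 -5.00814277e-01  8.30978926e-01  7.81830656e+02]
 [ 4.79348416e-03  8.55850539e-01  5.17201003e-01  6.69858292e+02]
 [ 0.00000000e+00  0.00000000e+00  0.00000000e+00  1.00000000e+00]]
{'clock': 0.1, 'qpos': array([ 1.06919305,  0.62924803,  0.03842306,  1.51826692, -0.02703583,
        0.99628406, -0.02001475]), 'qd': array([ 0.00065187, -0.00136206,  0.00100649, -0.00052979, -0.00037104,
       -0.00124883,  0.00048642]), 'tau': array([ 4.02759135e-03, -5.64523172e+01,  1.23080146e+00, -1.93966877e+01,
        1.13323313e-02,  5.51982157e-03,  4.20692047e-06]), 'eef_pos': array([ 274.20519114, -588.72015778,  230.48460429]), 'tool_rot': array([-3.13990282e+00, -2.62040876e-05,  4.35786586e-01]), 'force': array([ 0.16605166,  0.15329996, -0.27335732]), 'torque': array([-0.00471256, -0.00762436, -0.0385613 ]), 'gripper_force': 0.0, 'width': 85.47380032045179}
```

View pics/top1.png

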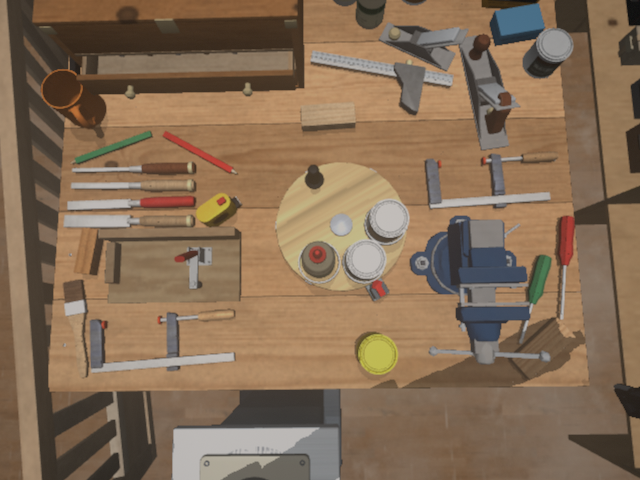

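View pics/side1.png

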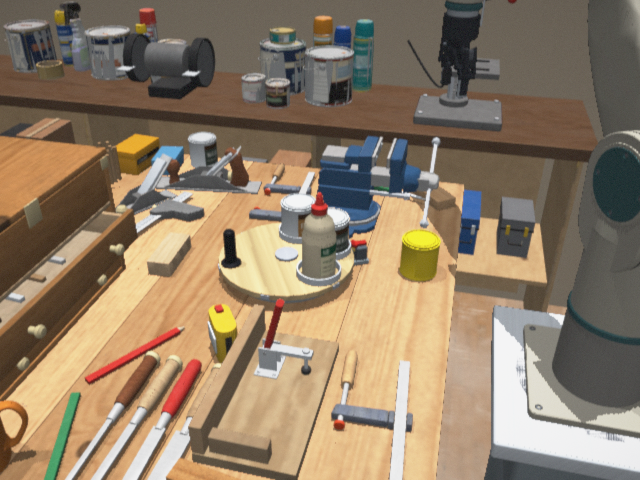

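Run:
```python
from h import *
t=cv2.imread('pics/top1.png');s=cv2.imread('pics/side1.png')
c=np.hstack([cv2.resize(t[160:310,260:420],None,fx=2.4,fy=2.4,interpolation=2),cv2.resize(s[180:330,210:370],None,fx=2.4,fy=2.4,interpolation=2)])
cv2.imwrite('pics/crop.png',c)
a=ctrl.get_image('top');b=ctrl.get_image('side')
C=ray(a,341,225,40)  # hub
print('hub',C,'side hub',ray(b,287,254,40))
for n,u,v,z in [('handletop',313,170,104),('filler lid',388,219,108),('wax lid',366,259,108),('nozzle',318,253,196),('pointer',378,291,45)]:
    p=ray(a,u,v,z);d=p-C;print(n,p.round(),np.hypot(d[0],d[1]).round(),np.degrees(np.arctan2(d[1],d[0])).round())
print(ray(b,230,232,104), ray(b,319,197,196))
# table disc by colour
hsv=cv2.cvtColor(t,cv2.COLOR_BGR2HSV)
w=ctrl.get_image('wrist');print({k:v for k,v in w.items() if k!='pixels'})
```

```text
hub [ 535.23220855 -168.74987412   40.        ] side hub [ 532.69287182 -168.74212787   40.        ]
handletop [ 627. -118.  104.] 105.0 29.0
filler lid [ 532. -251.  108.] 82.0 -92.0
wax lid [ 461. -210.  108.] 85.0 -151.0
nozzle [ 462. -127.  196.] 84.0 150.0
pointer [ 407. -236.   45.] 145.0 -152.0
[ 622.80210297 -117.24910987  104.        ] [ 459.73125292 -115.78893129  196.        ]
{'fx': 383.58762096507235, 'fy': 383.58762096507235, 'cx': 313.6552045402311, 'cy': 243.9629267297355, 'T_tool_cam': array([[ 1.51956857e-03,  9.61548800e-01,  2.74629927e-01,
         6.96485551e+01],
       [ 9.99998584e-01, -1.65984481e-03,  2.78394183e-04,
        -1.43100703e+00],
       [ 7.23532653e-04,  2.74629115e-01, -9.61549960e-01,
        -1.42290547e+02],
       [ 0.00000000e+00,  0.00000000e+00,  0.00000000e+00,
         1.00000000e+00]])}
```

View pics/crop.png

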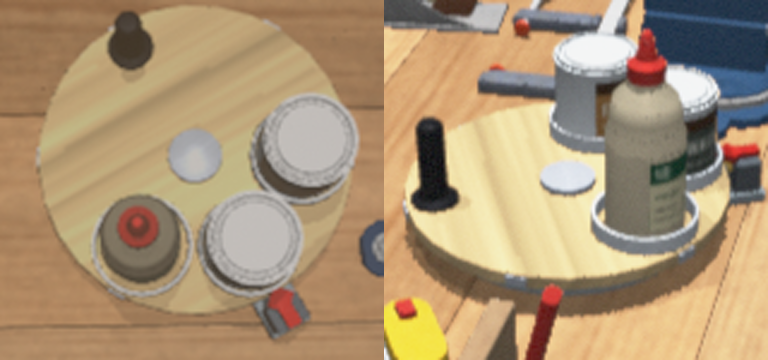

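The lone tin at top px (388,222) has the amber and brown patch (side crop about (605,95)), so it's the filler. The tin at (366,259), next to the red pointer at (378,291), has the dark label, so it's the wax tin. The yellow can at (378,354) is the look-alike, so I'll leave it alone. Filler is at -92° and the pointer at -151°, so the table turns -60° (clockwise from above). The handle at (626,-118), 29°, goes to about (624,-223). Its measured 105 mm radius and 85/82 mm for the tins match the data given.

```bash
python3 -m handwheel '[[[0,0,0],[0,0,-0.02],0],[[0,0,0],[0,0,-0.02],0],[[0,0,0],[0.026,-0.014,0],0],[[0,0,0],[0.026,-0.014,0],0],[[0,0,0],[0.026,-0.014,0],0]]'
python3 -m handwheel '[[[0,0,0],[0.026,-0.014,0],0],[[0,0,0],[0.026,-0.014,0],0],[[0,0,0],[0.026,-0.014,0],0],[[0,0,0],[0.026,-0.014,0],0],[[0,0,0],[0.026,-0.014,0],0]]'
```

```text
clock: 0.67
eef_pos: [327.6, -517.7, 271.5]
tool_rot: [3.141, -0.0, 0.434]
force: [0.6, 0.4, 0.0]
width: 85.1
gripper_force: 0.0
clock: 1.08
eef_pos: [416.3, -398.6, 271.3]
tool_rot: [-3.142, -0.0, 0.436]
force: [0.8, -0.5, 0.2]
width: 85.1
gripper_force: 0.0
```

```bash
python3 -m handwheel '[[[0,0,0],[0.026,-0.014,0],0],[[0,0,0],[0.026,-0.014,0],0],[[0,0,0],[0.026,-0.014,0],0],[[0,0,0],[0.026,-0.014,0],0],[[0,0,0],[0.026,-0.014,0],0]]'
python3 -m handwheel '[[[0,0,0],[0.026,-0.014,0],0],[[0,0,0],[0.026,-0.014,0],0],[[0,0,0],[0.026,-0.014,0],0],[[0,0,-2],[0.026,-0.014,0],0],[[0,0,-2],[0.02,-0.012,0],0]]'
python3 -m handwheel '[[[0,0,0],[0.02,-0.01,0],0],[[0,0,0],[0,0,0],0],[[0,0,0],[0,0,0],0],[[0,0,0],[0,0,0],0]]'
python3 - <<'E'
from h import *
print(ctrl.read_state()['eef_pos'],ctrl.read_state()['tool_rot']); grab('wrist','w1.png')
E
```

```text
clock: 1.5
eef_pos: [504.6, -280.3, 271.3]
tool_rot: [-3.142, 0.0, 0.436]
force: [0.3, -0.2, -0.5]
width: 85.3
gripper_force: 0.0
clock: 1.92
eef_pos: [588.5, -164.6, 271.2]
tool_rot: [-3.141, -0.001, 0.509]
force: [0.4, 0.2, 0.6]
width: 85.3
gripper_force: 0.0
clock: 2.25
eef_pos: [599.1, -149.7, 271.1]
tool_rot: [3.141, 0.001, 0.505]
force: [0.3, 0.3, -1.1]
width: 85.7
gripper_force: 0.0
[ 599.0829461  -149.68716086  271.09783725] [3.14122326e+00 1.28811214e-03 5.04809367e-01]
```

View pics/w1.png

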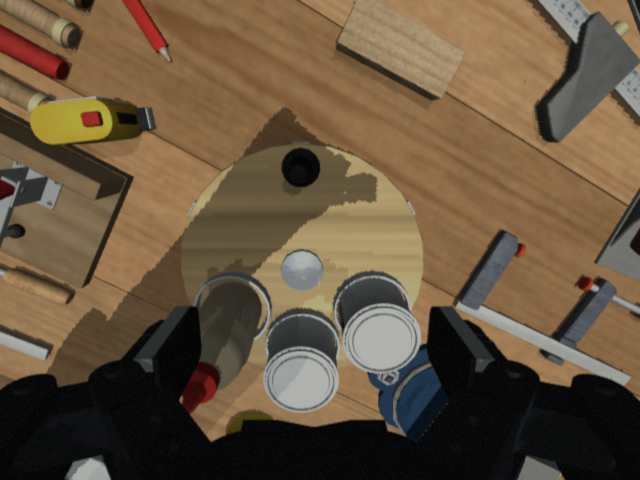

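The post is at about (300,168), roughly end-on. The containers are low in the frame near the fingers, and the tool's x axis lines up with the handle radius.

Run:
```python
from h import *
from scipy.spatial.transform import Rotation as R
s=ctrl.read_state(); d=ctrl.get_image('wrist')
T=np.eye(4);T[:3,:3]=R.from_euler('xyz',s['tool_rot']).as_matrix();T[:3,3]=s['eef_pos']
d['pose']=T@d['T_tool_cam']
g=cv2.cvtColor(d['pixels'],cv2.COLOR_RGB2GRAY)
m=(g<45).astype(np.uint8);n,l,st,c=cv2.connectedComponentsWithStats(m)
for i in range(1,n):
    if 100<st[i,4]<3000 and 250<c[i,0]<350 and c[i,1]<230: print(st[i],c[i])
for u,v,z in [(300,168,104),(300,168,40),(302,270,40)]:
    p=ray(d,u,v,z); print(p.round(1),(T[:3,:3].T@(p-T[:3,3])).round(1))
```

```text
[ 281  147   39   39 1174] [299.64480409 166.58262351]
[ 631.4 -118.2  104. ] [ 44.1 -12.5 167.2]
[ 625.6 -118.9   40. ] [ 38.8 -14.7 231.2]
[ 535.3 -170.    40. ] [-64.9 -13.5 231.3]
```

```bash
python3 -m handwheel '[[[0,0,0],[0.02,-0.007,0],0],[[0,0,0],[0.02,-0.007,0],0],[[0,0,0],[0,0,0.02],0],[[0,0,0],[0,0,0.025],0],[[0,0,0],[0,0,0.025],0]]'
python3 -m handwheel '[[[0,0,0],[0,0,0.025],0],[[0,0,0],[0,0,0.02],0],[[0,0,0],[0,0,0.02],0],[[0,0,0],[0,0,0],0],[[0,0,0],[0,0,0],0]]'
python3 - <<'E'
from h import *
grab('wrist','w2.png')
E
```

```text
clock: 2.77
eef_pos: [628.1, -118.3, 201.3]
tool_rot: [3.14, -0.001, 0.504]
force: [0.1, 1.1, -0.2]
width: 85.3
gripper_force: 0.0
clock: 3.18
eef_pos: [626.9, -118.2, 135.8]
tool_rot: [-3.141, 0.002, 0.504]
force: [0.4, -0.1, 0.8]
width: 85.4
gripper_force: 0.0
```

View pics/w2.png

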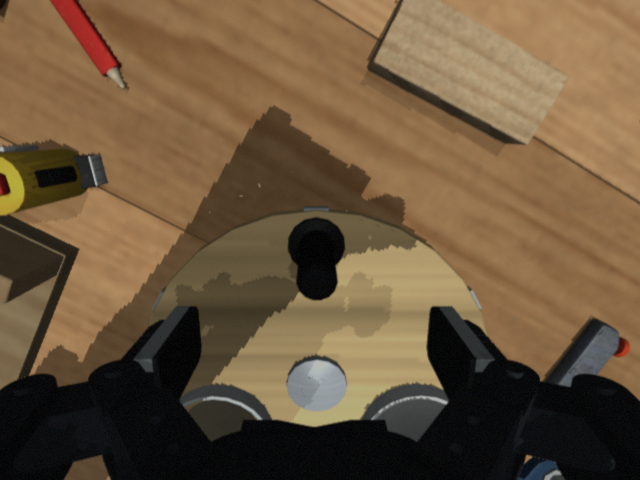

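The post (foot at (316,244), top at (316,282)) is centred between the fingers, so I'll go down and grip.

```bash
python3 -m handwheel '[[[0,0,0],[0,0,0.02],0],[[0,0,0],[0,0,0.02],0],[[0,0,0],[0,0,0.017],0],[[0,0,0],[0,0,0.012],0],[[0,0,0],[0,0,0],0]]'
python3 -m handwheel '[[[0,0,0],[0,0,0],1],[[0,0,0],[0,0,0],1],[[0,0,0],[0,0,0],1],[[0,0,0],[0,0,0],1],[[0,0,0],[0,0,0],1]]'
python3 -m handwheel '[[[0,0,0],[0,0,0],1],[[0,0,0],[0,0,0],1],[[0,0,0],[0,0,0],1],[[0,0,0],[0,0,0],1],[[0,0,0],[0,0,0],1]]'
```

```text
clock: 3.65
eef_pos: [627.1, -117.3, 66.3]
tool_rot: [-3.14, 0.002, 0.505]
force: [-0.8, 0.5, -1.0]
width: 85.2
gripper_force: 0.0
clock: 4.07
eef_pos: [628.5, -117.2, 68.2]
tool_rot: [3.141, -0.001, 0.506]
force: [-0.7, -0.5, -0.4]
width: 25.6
gripper_force: 0.0
clock: 4.48
eef_pos: [628.7, -117.5, 68.5]
tool_rot: [3.14, -0.001, 0.505]
force: [-1.1, -0.6, 5.8]
width: 19.5
gripper_force: 58.9
```

```bash
python3 -m handwheel '[[[0,0,1],[0,0.0018,0],1],[[0,0,1],[0,0.0018,0],1],[[0,0,2],[-0.0001,0.0037,0],1],[[0,0,2],[-0.0001,0.0037,0],1],[[0,0,2],[-0.0001,0.0037,0],1]]'
python3 -m handwheel '[[[0,0,2],[-0.0001,0.0037,0],1],[[0,0,2],[-0.0001,0.0037,0],1],[[0,0,2],[-0.0001,0.0037,0],1],[[0,0,2],[-0.0001,0.0037,0],1],[[0,0,2],[-0.0001,0.0037,0],1]]'
```

```text
clock: 4.9
eef_pos: [635.0, -130.6, 68.5]
tool_rot: [3.141, -0.002, 0.365]
force: [-0.5, 0.2, 5.6]
width: 19.3
gripper_force: 58.9
clock: 5.32
eef_pos: [640.4, -148.1, 68.5]
tool_rot: [3.141, -0.003, 0.191]
force: [-0.0, 1.1, 4.4]
width: 19.6
gripper_force: 58.9
```

```bash
python3 -m handwheel '[[[0,0,2],[-0.0001,0.0037,0],1],[[0,0,2],[-0.0001,0.0037,0],1],[[0,0,2],[-0.0001,0.0037,0],1],[[0,0,2],[-0.0001,0.0037,0],1],[[0,0,2],[-0.0001,0.0037,0],1]]'
python3 -m handwheel '[[[0,0,2],[-0.0001,0.0037,0],1],[[0,0,2],[-0.0001,0.0037,0],1],[[0,0,2],[-0.0001,0.0037,0],1],[[0,0,2],[-0.0001,0.0037,0],1],[[0,0,2],[-0.0001,0.0037,0],1]]'
python3 -m handwheel '[[[0,0,2],[-0.0001,0.0037,0],1],[[0,0,2],[-0.0001,0.0037,0],1],[[0,0,2],[-0.0001,0.0037,0],1],[[0,0,2],[-0.0001,0.0037,0],1],[[0,0,2],[-0.0001,0.0037,0],1]]'
```

```text
clock: 5.73
eef_pos: [642.7, -167.1, 68.5]
tool_rot: [3.141, -0.004, 0.015]
force: [3.3, 0.6, 4.8]
width: 19.7
gripper_force: 58.8
clock: 6.15
eef_pos: [641.6, -186.6, 68.5]
tool_rot: [3.14, -0.006, -0.161]
force: [5.2, -2.8, 4.6]
width: 19.6
gripper_force: 58.8
clock: 6.57
eef_pos: [637.1, -205.3, 68.5]
tool_rot: [3.141, -0.007, -0.336]
force: [6.3, -3.2, 4.3]
width: 19.5
gripper_force: 58.7
```

```bash
python3 -m handwheel '[[[0,0,2],[0,0.0037,0],1],[[0,0,2],[0,0.0037,0],1],[[0,0,2],[0,0.0037,0],1],[[0,0,2],[0,0.0037,0],1],[[0,0,1],[0,0.0018,0],1]]'
python3 -m handwheel '[[[0,0,1],[0,0.0018,0],1],[[0,0,0],[0,0,0],1],[[0,0,0],[0,0,0],1],[[0,0,0],[0,0,0],1],[[0,0,0],[0,0,0],1]]'
python3 - <<'E'
from h import *
grab('top','top2.png')
E
```

```text
clock: 6.98
eef_pos: [630.3, -221.1, 68.5]
tool_rot: [3.141, -0.007, -0.494]
force: [5.9, -2.5, 4.7]
width: 19.8
gripper_force: 58.7
clock: 7.4
eef_pos: [629.6, -222.3, 68.5]
tool_rot: [3.141, -0.007, -0.509]
force: [4.7, -3.4, 3.7]
width: 19.8
gripper_force: 58.7
```

View pics/top2.png

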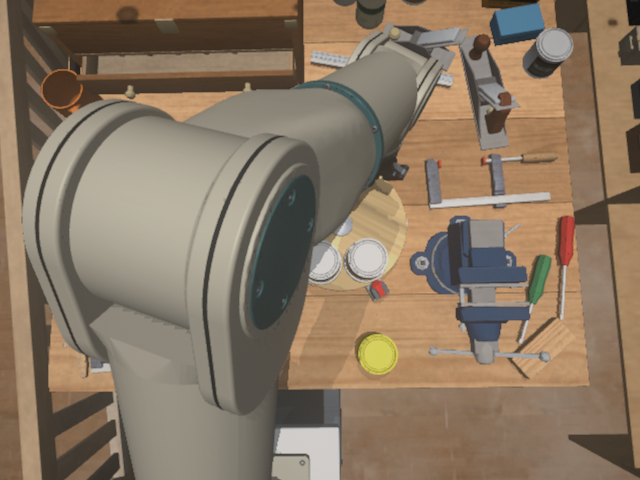

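The tins have come round: one lid is at the pointer (367,259) and the other at (323,262), both upright. I'll open the gripper now and retreat straight up.

```bash
python3 -m handwheel '[[[0,0,0],[0,0,0],0],[[0,0,0],[0,0,0],0],[[0,0,0],[0,0,0],0],[[0,0,0],[0,0,0],0],[[0,0,0],[0,0,0],0]]'
python3 -m handwheel '[[[0,0,0],[0,0,-0.01],0],[[0,0,0],[0,0,-0.02],0],[[0,0,0],[0,0,-0.02],0],[[0,0,0],[0,0,-0.03],0],[[0,0,0],[0,0,-0.03],0]]'
python3 -m handwheel '[[[0,0,0],[0,0,-0.03],0],[[0,0,0],[0,0,-0.03],0],[[0,0,0],[0,0,-0.03],0],[[0,0,0],[0.02,0.02,0],0],[[0,0,0],[0.02,0.02,0],0]]'
python3 -m handwheel '[[[0,0,0],[0.01,0.03,0],0],[[0,0,0],[0.01,0.03,0],0],[[0,0,0],[0.01,0.03,0],0],[[0,0,0],[0,0,0],0],[[0,0,0],[0,0,0],0]]'
python3 - <<'E'
from h import *
a=grab('top','top3.png');b=grab('side','side3.png')
for f,n in (('side3','sc'),):
    s=cv2.imread(f'pics/{f}.png')[150:330,200:440]; t=cv2.imread('pics/top3.png')[160:310,260:420]
    cv2.imwrite('pics/c3.png',np.hstack([cv2.resize(s,(440,330)),cv2.resize(t,(352,330))]))
E
```

```text
clock: 7.87
eef_pos: [626.6, -219.5, 66.7]
tool_rot: [3.141, 0.002, -0.507]
force: [-0.2, 0.6, -0.0]
width: 78.5
gripper_force: 0.0
clock: 8.28
eef_pos: [626.6, -219.6, 178.6]
tool_rot: [3.141, 0.002, -0.507]
force: [-0.3, -1.1, -0.2]
width: 85.6
gripper_force: 0.0
clock: 8.7
eef_pos: [644.8, -273.0, 271.6]
tool_rot: [-3.139, -0.005, -0.503]
force: [0.3, -0.1, -0.6]
width: 85.6
gripper_force: 0.0
clock: 9.12
eef_pos: [623.5, -370.7, 267.8]
tool_rot: [3.14, -0.0, -0.512]
force: [0.3, 0.6, -0.2]
width: 85.4
gripper_force: 0.0
```

View pics/c3.png

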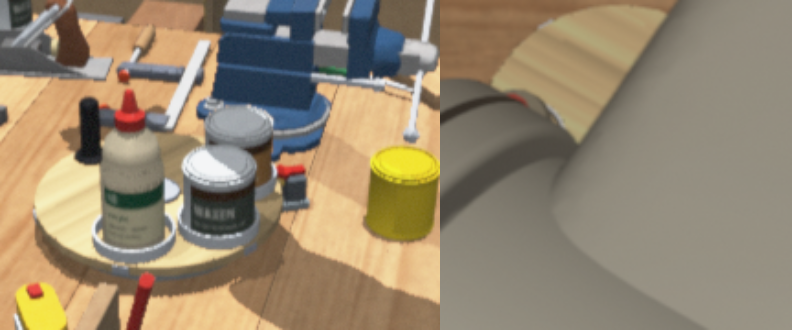

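All three containers stand upright, with the amber label next to the pointer (crop about (240,150)) and the dark tin and bottle one and two clicks on. I'll check positions from the side view, then hand in.

Run:
```python
from h import *
b=ctrl.get_image('side');C=np.array([534,-169])
for n,u,v,z in [('handle',248.5,206,104),('filler',330.4,219.3,108),('wax',319.5,241.,108),('nozzle',270,202,196)]:
    d=ray(b,u,v,z)[:2]-C;print(n,np.hypot(*d).round(),np.degrees(np.arctan2(d[1],d[0])).round())
print(ctrl.read_state()['qd'].round(3))
```

```text
handle 102.0 -29.0
filler 83.0 -158.0
wax 89.0 147.0
nozzle 91.0 91.0
[-0.015 -0.001 -0.005  0.001  0.002 -0.002  0.003]
```

```bash
python3 -m handwheel '[[[0,0,0],[0,0,0],0],[[0,0,0],[0,0,0],0],[[0,0,0],[0,0,0],0]]'; python3 -c "
from cell import ctrl
print(ctrl.finish_job())"
```

```text
clock: 9.52
eef_pos: [626.0, -366.4, 267.5]
tool_rot: [-3.141, -0.0, -0.505]
force: [-0.4, 0.5, 0.7]
width: 85.2
gripper_force: 0.0
the job is handed in; nothing more can be done
None
```

I turned the carousel one click clockwise (seen from above), let go of the handle and handed the job in at about 9.5 s: the last side picture shows the amber filler tin at the red pointer and both tins and the bottle upright in their rings, but no verdict came back, and my rough pixel check put the filler tin 7° (about 10 mm) off while the handle and wax tin read within 2° of the stop.

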